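# Index the tube carousel to the third tube and hold it

### The arm

A 6-joint arm with a two-finger parallel gripper is mounted at the origin on a cart in front of the work surface, level with it; the furniture and walls round the work are solid. World frame = base frame: x ahead of the robot, y to its left, z up, the work surface at z = 0. Lengths are in m, angles in rad, forces in N, time in s.
With the tool pointing down it reaches from about 0.35 to 0.775 m from the base axis. Payload 5.5 kg.
Tool frame: the origin (TCP) lies at the very end of the fingers, on their centre line; the grasp point (between the pads) lies 19 mm behind it; y points along the fingers, z is the direction in which the jaws open and shut, and the axes are right-handed (so a half turn about y gives the same grasp; the last joint's range is limited). The gripper opens to 85 mm and grips with 20 to 120 N. Pads are 22 mm wide; open, the fingers measure 114 mm over their backs; the gripper's body (76 mm by 85 mm) begins 54 mm behind the grasp point. The pads swing forward as they close: fully open they stand 13 mm farther back than shut.
Start: joints at [-1.31, 0.313, 0.046, 1.304, 0, 1.431], TCP at [0.224, -0.529, 0.231] pointing down, gripper open.
Joint ranges: [-2.76, 2.76], [-0.86, 1.69], [-1.03, 1.26], [-2.2, 2.34], [-1.47, 1.5], [-3.14, 3.14]. Speed limits (rad/s): [2.57, 2.57, 3.14, 3.14, 3.14, 3.14].

### API

Orientations are given as a unit quaternion [w, x, y, z].
In Python, from workcell import env gives the robot as it stands.
- The arm moves only by the shell command python3 -m inch 'ROWS' [OPENING] [FORCE]. ROWS is JSON, a list that holds one entry, the list of rows, each a list of 4 numbers: the shift along the tool's x, y, z in mm, then the turn about the tool's y in degrees. In form: [[[tx, ty, tz, spin], ...]]. A call has 1 to 10 rows; each row is the pose to reach, as a shift and turn from the pose commanded when the call began, along the tool's axes at that moment; what a row does not reach only later rows make up. A row lasts 1/10 s, in which the tool goes at most 50 mm and 8.59 degrees, less where a joint would pass 70% of its speed; a pose out of reach is approached as far as the arm can. A call with a gripper value outside its range is refused whole. OPENING is the finger opening in mm, from 0 to 85.4, set as the call begins (- or left out, the last holds). The fingers move at their own pace and stop on an object; FORCE is the grip in N (left out, the last holds). Time passes only in rows, so rows that repeat a pose let the fingers close. It gives the time, the measured TCP pose, the force and the opening at its end, in the units of the state.
- env.get_state(): the state, without advancing time (a new reading comes with each control period).
- env.read_camera(name): name is "scene" or "top"; returns the picture (384x512x3 uint8, blue, green, red); there is no depth.
- env.camera_model(name): a dict with "fx", "fy", "cx", "cy" (pixels), "R" (3x3) and "t" (3): a world point X has camera coordinates R X + t. Camera axes: x right, y down, z forward; pixel columns grow to the right and rows downward; lengths in m; the calibration is good to about 2 mm. A picture is of the moment at which its call begins. camera_model takes no time and is no camera call.
- env.hand_in(): hands the job in, once; it reports no verdict.
The state is a dict: "clock": time; "joint_pos": joint angles; "qvel": joint speeds; "tau": joint torques, N m; "tcp_pos": TCP position; "orientation": TCP orientation; "wrist_force": force on the tool from outside, world axes, zero at the start; "ft_torque": the same for the moment, N m; "finger_gap": finger opening in m.
Only numpy, scipy, OpenCV 4.12 (cv2) and the standard library are available. Lean on these libraries where they do the work, as an engineer would, in place of code of your own. Each camera call takes 0.05 s, during which the arm holds its last target.

### The job

The tube carousel is locked by an upright pin: draw the pin straight out of its bore, park it upright and fully down in the open notch on the side of the base, and let go of it. Then turn the knob clockwise (seen from above), counting the clicks, to the third stop so that the third tube stands at the pointer, without running on to the fourth and without disturbing the things standing round the carousel. The plate springs back if released, so finish while still gripping the knob and holding the third tube at the pointer.

Things in the scene. Friction and masses are not known exactly. Their poses are not given: they have to be found in the camera images.
- carousel_base: fixed round aluminium base, 176 mm across, 29 mm high. Origin: centre of its underside, on the turning axis; z up, -x to the pointer, +y to the bore. The white plate on it (172 mm across) has its top at z = 40 mm; five identical white-capped tubes stand in it on a circle of 70 mm radius, caps 19 mm wide, tops at z = 100 mm
- carousel (a joint): angle of white plate, tubes and knob together, rad: 0 at the locked home (empty hole at the pointer), grows clockwise seen from above. Clicks every 0.419 rad (24 deg): tube 1 at the pointer at 0.419, tube 2 at 0.838, tube 3 at 1.257; hard stop 2.094. A spring (0.05 N m at home, 0.075 at the third stop) returns it to 0 when released; clicks are a ripple of 0.04 N m, resisting just after each stop
- knob: black knob on the axis, on a column: flange 48 mm across, 8 mm thick, and on it an upright bar 46 mm long (its x), 14 mm wide (its y), 36 mm high. Origin: on the axis at the flange's underside, 105 mm above the table; bar top at 149 mm. Grip the bar across its 14 mm from above. A white line on its -x half points to the pointer at home; its yaw is the base's yaw minus the joint angle
- knob_grip (a point): on the axis in the middle of the knob's bar, 135 mm above the table, 22 mm above the flange top and 14 mm below the bar's top
- lock_pin: loose upright steel pin (60 g): shank 10 mm in diameter, 34 mm long; collar 24 mm across, 4 mm thick; above it a round ribbed grip 14 mm in diameter, 36 mm tall. Origin: on its axis at the collar's underside, z up along the grip; the foot is 34 mm below it, the grip spans 4 to 40 mm above it. Starts fully down in the bore, locking the plate
- bore (a point): mouth of the lock bore: 12 mm hole through the plate's lock tab and the base block under it, on the base's +y side 105 mm from the axis; the point is at the hole's centre on the tab's top face, 40 mm above the table, where the pin's collar rests
- notch (a point): parking notch: slot 13 mm wide in a fixed block on the base's rim, halfway between bore and pointer, 110 mm from the axis, open at top, bottom and outer side. The point is where the pin's axis belongs, at the fork's top (40 mm above the table) on which the collar rests. Inner wall 6.5 mm inward of it; fork arms 11.5 mm wide run 18 mm outward
- pointer (a point): tip of the small dark pointer on the base's -x rim, 85 mm from the axis, 50 mm above the table
- tube_3_cap (a point): centre of the top of the third tube's cap, 70 mm from the axis, 100 mm above the table; it turns with the plate
- timer: bystander: flat white timer 60x64x18 mm; origin at the centre of its underside
- tip_carton: bystander: small carton 46x85x60 mm; origin at the centre of its underside
- iodine_bottle: bystander: small brown bottle with a white cap, 42 mm across, 88 mm high; origin at the centre of its underside

How it is judged:
On the way, in this order (a step that is already met when the one before it is completed fails the run):
1. the pin is drawn clear of the bore, the plate still at home (z of lock_pin in the frame of carousel_base above 0.076 m and value of joint carousel below 0.15 rad), for 0.05 s.
2. the pin stands parked fully down in the notch and is let go, the plate still at home (horizontal distance between lock_pin and notch below 0.01 m and z of lock_pin in the frame of carousel_base between 0.036 and 0.0435 m and angle between lock_pin's own z axis and vertical below 0.12 rad and contact force between the fingers and lock_pin below 0.1 N and value of joint carousel below 0.15 rad), for 0.2 s.
3. the third stop is reached with the knob in the fingers (value of joint carousel between 1.1166 and 1.3966 rad and contact force between the fingers and knob above 3 N), for 0.3 s.
At the end, for the whole second after the job is handed in: fingers press the knob with over 3 N and hold the plate still (under 0.1 rad/s) within 0.14 rad of the third stop (1.257 rad); the untouched pin stands in the notch: axis within 10 mm of its point, collar underside 36 to 43.5 mm up, tilt under 0.12 rad (all of step 3 and velocity of joint carousel between -0.1 and 0.1 rad/s and horizontal distance between lock_pin and notch below 0.01 m and z of lock_pin in the frame of carousel_base between 0.036 and 0.0435 m and angle between lock_pin's own z axis and vertical below 0.12 rad and contact force between the fingers and lock_pin below 0.1 N); the arm keeps its last pose, push and grip.
It fails at once if the plate runs on more than half way to the fourth stop (value of joint carousel above 1.4666 rad).
It fails at once if the timer is moved more than 30 mm (distance of timer from where it was at the start of the episode above 0.03 m).
It fails at once if the tip carton is moved more than 30 mm (distance of tip_carton from where it was at the start of the episode above 0.03 m).
It fails at once if the iodine bottle is moved more than 30 mm (distance of iodine_bottle from where it was at the start of the episode above 0.03 m).
It also fails if it takes over 58 s, if anything falls off the work surface, if the arm or the gripper's body presses on something with over 40 N, if the wrist force passes 120 N, or if a joint passes its speed limit or range.

## Working session

There is one attempt and no reset: what is moved stays moved. The work goes in short steps, Python scripts to look and compute and a shell command to move; the robot and the scene stay as the last step left them, time stands still between calls to the robot, and variables do not carry over. Pictures are saved under pics/ and viewed, and the job is handed in when it is done.

```bash
ls; mkdir -p pics
python3 - <<'E'
from workcell import env
import cv2
print(env.get_state())
for n in("scene","top"):
    cv2.imwrite(f"pics/{n}0.png",env.read_camera(n)); print(env.camera_model(n))
E
```

```text
pics
{'clock': 0.0, 'joint_pos': array([-1.30957430e+00,  3.14001235e-01,  4.49684092e-02,  1.30358740e+00,
       -2.64375936e-05,  1.43120188e+00]), 'qvel': array([-0.00019145, -0.0006504 , -0.00064699, -0.00035249,  0.00038327,
       -0.00143569]), 'tau': array([-1.12217763e-04, -4.80634582e+01,  2.98529881e+01,  1.95770472e-02,
       -7.22365758e-05, -6.11744639e-06]), 'tcp_pos': array([ 0.2242011 , -0.52893339,  0.23040407]), 'orientation': array([ 0.14071476, -0.1408118 ,  0.69359711, -0.69231094]), 'wrist_force': array([0.16032934, 0.43209964, 0.0500883 ]), 'ft_torque': array([-0.07378023,  0.03073075, -0.01085607]), 'finger_gap': 0.08543246269129981}
{'fx': 455.6268252400699, 'fy': 455.6268252400699, 'cx': 259.3955230476916, 'cy': 186.03328927679263, 'R': array([[ 0.83174666, -0.55500484,  0.01292744],
       [-0.29956238, -0.46829471, -0.83124151],
       [ 0.46739691,  0.68750977, -0.55576113]]), 't': array([-0.54302938,  0.15502704,  1.10042308])}
{'fx': 366.2996024439691, 'fy': 366.2996024439691, 'cx': 257.7394028985163, 'cy': 194.03647748626645, 'R': array([[ 1.59940609e-02, -9.99867426e-01,  3.05286532e-03],
       [-9.72547635e-01, -1.62658185e-02, -2.32134704e-01],
       [ 2.32153586e-01,  7.43719639e-04, -9.72678857e-01]]), 't': array([-0.17960664,  0.55880987,  0.87365879])}
```

View pics/scene0.png

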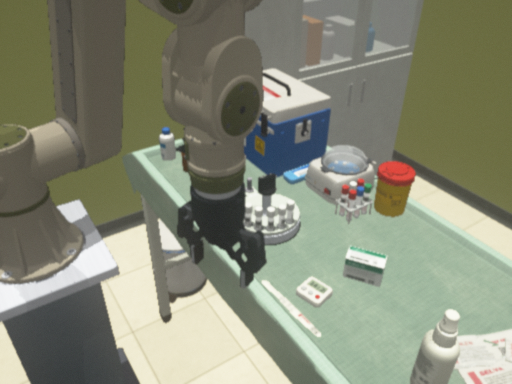

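View pics/top0.png

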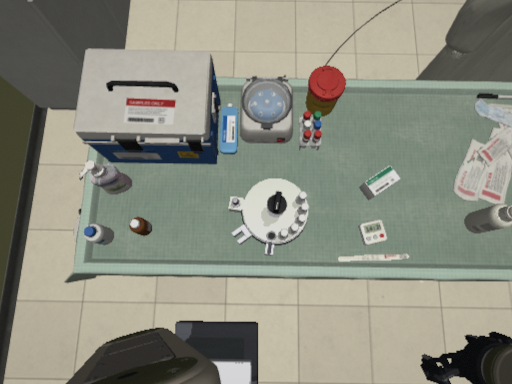

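The top view shows the carousel near (275,210), the pin or pointer bits on its rim at (236,203), (242,235) and (269,246), the timer near (374,232), the carton near (380,182) and the bottle near (140,226). I'll enlarge it.

```bash
cat > h.py <<'E'
from workcell import env
import cv2, numpy as np
from scipy.spatial.transform import Rotation as Ro
def ray(n,uv,z):
    m=env.camera_model(n);R=np.array(m['R']);t=np.array(m['t']);c=-R.T@t
    d=R.T@np.array([(uv[0]-m['cx'])/m['fx'],(uv[1]-m['cy'])/m['fy'],1.])
    return c+d*(z-c[2])/d[2]
def proj(n,X):
    m=env.camera_model(n);p=np.array(m['R'])@np.array(X)+m['t']
    return np.array([m['fx']*p[0]/p[2]+m['cx'],m['fy']*p[1]/p[2]+m['cy']])
def crop(im,x0,y0,x1,y1,s,name):
    cv2.imwrite(f"pics/{name}.png",cv2.resize(im[y0:y1,x0:x1],None,fx=s,fy=s,interpolation=cv2.INTER_CUBIC))
E
python3 - <<'E'
from h import *
im=cv2.imread("pics/top0.png"); crop(im,220,165,320,265,6,"top0c")
im=cv2.imread("pics/scene0.png"); crop(im,220,160,320,250,8,"sc0c")
E
```

```text
(no output)
```

View pics/top0c.png

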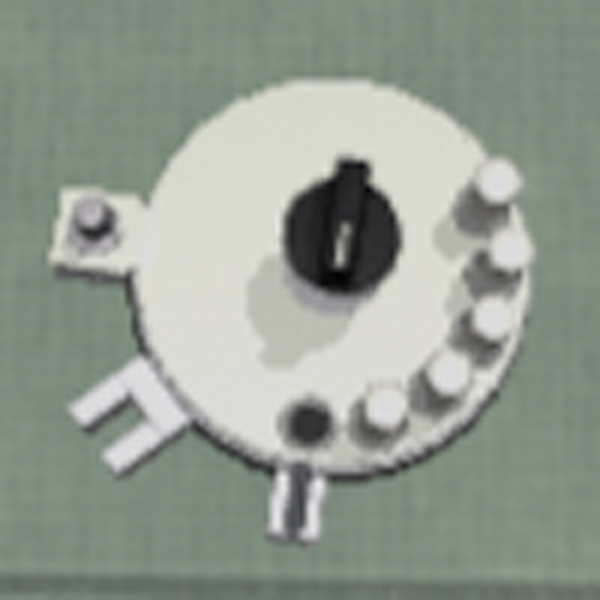

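View pics/sc0c.png

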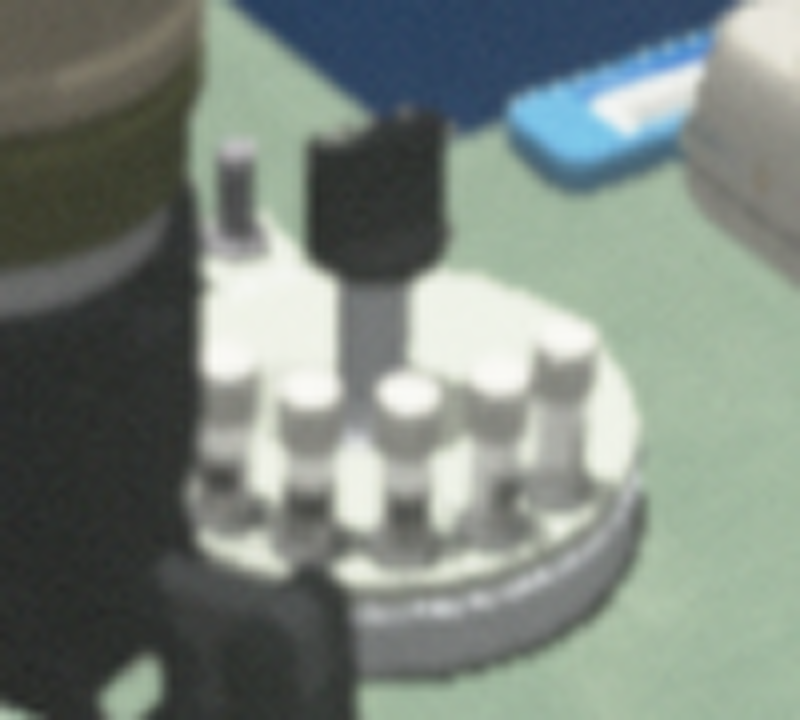

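Top crop: pin at crop (95,215), notch fork at about (125,420), pointer at (297,500), knob at (345,225), empty hole at (308,422), caps on the right. Next I'll measure these.

```bash
cat >> h.py <<'E'
def fc(p):
    p=np.array(p)[:,:2];A=np.c_[2*p,np.ones(len(p))];s=np.linalg.lstsq(A,(p**2).sum(1),rcond=None)[0]
    return s[:2],np.sqrt(s[2]+s[:2]@s[:2])
E
python3 - <<'E'
from h import *
im=cv2.imread("pics/top0.png")
U=lambda c:((c[0]+.5)/6-.5+220,(c[1]+.5)/6-.5+165)
caps=[ray("top",U(c),.1) for c in[(498,183),(507,248),(490,318),(447,375),(385,408)]]
print("caps",fc(caps))
hole=ray("top",U((308,422)),.04);print("hole",hole)
# plate rim points: scanning white mask in ring
hsv=cv2.cvtColor(im,cv2.COLOR_BGR2HSV)
m=((hsv[...,1]<40)&(hsv[...,2]>165)).astype(np.uint8)
c0=np.array(U((335,275)));pts=[]
for a in np.radians(np.arange(0,360,3)):
    for r in np.arange(42,22,-.25):
        u,v=c0+r*np.array([np.cos(a),np.sin(a)])
        if m[int(round(v)),int(round(u))]: pts.append(ray("top",(u,v),.04));break
pts=np.array(pts)[:,:2]
c,R=fc(pts)
for _ in range(8):
    d=np.abs(np.hypot(*(pts-c).T)-R);q=pts[d<max(.0025,np.median(d)*1.5)];c,R=fc(q)
print("plate",c,R,len(q))
print("pin",ray("top",U((95,212)),.08),"pinbase",ray("top",U((97,233)),.042))
print("tab",[ray("top",U(p),.04)[:2] for p in[(62,190),(55,262)]])
for n,p in dict(armA=(77,408),armB=(117,468),inner=(133,400),rootA=(140,365),rootB=(180,410)).items(): print(n,ray("top",U(p),.04))
print("pointer",ray("top",U((300,467)),.05),ray("top",U((297,535)),.045))
print("knobtop",ray("top",U((353,168)),.149),ray("top",U((340,272)),.149))
E
```

```text
caps (array([ 0.52905544, -0.21088571]), np.float64(0.0740548823477541))
hole [ 0.4604423  -0.20601673  0.04      ]
plate [ 0.52801995 -0.21612582] 0.08589605115666876 96
pin [ 0.54219174 -0.11454045  0.08      ] pinbase [ 0.5412191  -0.11330518  0.042     ]
tab [array([ 0.56066743, -0.09724444]), array([ 0.52843263, -0.09527886])]
armA [ 0.46483295 -0.1069021   0.04      ]
armB [ 0.43947673 -0.12476558  0.04      ]
inner [ 0.4686697  -0.13082292  0.04      ]
rootA [ 0.48385192 -0.13344281  0.04      ]
rootB [ 0.46469699 -0.1510859   0.04      ]
pointer [ 0.44013484 -0.20241663  0.05      ] [ 0.41209703 -0.20156384  0.045     ]
knobtop [ 0.54616648 -0.21872968  0.149     ] [ 0.50489344 -0.21384567  0.149     ]
```

```bash
cat >> h.py <<'E'
C=np.array([.528,-.216]);YAW=np.radians(-8.3)
def bp(r,deg): a=YAW+np.radians(deg);return C+r*np.array([np.cos(a),np.sin(a)])
def plan(xy,ztip,jaw):
    s=env.get_state();w,x,y,z=s['orientation'];R=Ro.from_quat([x,y,z,w]).as_matrix()
    d=np.array([xy[0],xy[1],ztip])-s['tcp_pos']
    j=np.degrees(np.arctan2(R[1,2],R[0,2]))
    sp=(j-jaw+90)%180-90
    print("t",round(s['clock'],2),"tcp",s['tcp_pos'].round(4),"ydir",R[:,1].round(3),"jaw",round(j,1),"q",s['joint_pos'].round(2),"gap",round(s['finger_gap'],4),"F",s['wrist_force'].round(1))
    print("shift mm",(R.T@d*1000).round(1),"spin",round(sp,1))
if __name__=="__main__":
    B=bp(.105,90);N=bp(.110,135);print(B,N)
    plan(B,.17,36.7)
E
python3 h.py
```

```text
[ 0.5431574  -0.11209979] [ 0.46226123 -0.12780468]
t 0.1 tcp [ 0.2242 -0.529   0.2305] ydir [-0.     0.002 -1.   ] jaw -67.0 q [-1.31  0.31  0.05  1.3   0.    1.43] gap 0.0857 F [-0.   0.2 -0.5]
shift mm [-456.3   61.  -259.3] spin 76.3
```

```bash
python3 -m inch '[[[-35,0,-20,-8],[-70,0,-40,-16],[-105,0,-60,-24],[-140,0,-80,-32],[-175,0,-100,-40],[-210,0,-120,-48],[-245,0,-140,-56],[-280,0,-160,-64],[-315,0,-180,-72],[-350,0,-200,-80]]]' 45 40; python3 h.py
```

```text
clock: 1.1
tcp_pos: [0.4691, -0.2072, 0.231]
orientation: [-0.554, 0.555, -0.439, 0.439]
wrist_force: [0.4, -0.8, -0.0]
finger_gap: 0.0446
[ 0.5431574  -0.11209979] [ 0.46226123 -0.12780468]
t 1.1 tcp [ 0.4691 -0.2072  0.231 ] ydir [-0.  0. -1.] jaw 13.3 q [-0.57  0.19 -0.11  1.27 -0.    0.77] gap 0.0446 F [ 0.4 -0.8 -0. ]
shift mm [-75.5  61.   93.9] spin -23.4
```

```bash
python3 -m inch '[[[0,0,0,0],[0,0,0,0]]]'; python3 h.py
```

```text
clock: 1.3
tcp_pos: [0.4687, -0.2079, 0.2309]
orientation: [-0.553, 0.554, -0.44, 0.44]
wrist_force: [0.5, -0.4, -0.1]
finger_gap: 0.0451
[ 0.5431574  -0.11209979] [ 0.46226123 -0.12780468]
t 1.3 tcp [ 0.4687 -0.2079  0.2309] ydir [-0.001  0.    -1.   ] jaw 13.0 q [-0.57  0.19 -0.11  1.27 -0.    0.77] gap 0.0451 F [ 0.5 -0.4 -0.1]
shift mm [-76.5  60.8  94.2] spin -23.7
```

```bash
python3 -m inch '[[[-26,0,31,-8],[-52,0,63,-16],[-76.5,20,94,-23.7],[-76.5,60,94,-23.7],[-76.5,100,94,-23.7],[-76.5,132,94,-23.7],[-76.5,132,94,-23.7],[-76.5,132,94,-23.7]]]'
python3 - <<'E'
from h import *
plan(bp(.105,90),.10,36.7)
im=env.read_camera("top");cv2.imwrite("pics/top1.png",im);crop(im,200,140,320,260,5,"top1c")
im=env.read_camera("scene");cv2.imwrite("pics/sc1.png",im);crop(im,180,130,320,250,5,"sc1c")
E
```

```text
clock: 2.1
tcp_pos: [0.5423, -0.1143, 0.0994]
orientation: [-0.631, 0.632, -0.319, 0.318]
wrist_force: [0.1, -0.0, 1.0]
finger_gap: 0.0452
t 2.1 tcp [ 0.5423 -0.1143  0.0994] ydir [-0.001  0.    -1.   ] jaw 36.5 q [-0.35  0.35 -0.24  0.99 -0.    0.58] gap 0.0452 F [ 0.1 -0.   1. ]
shift mm [-1.3 -0.6  2. ] spin -0.2
```

View pics/top1c.png

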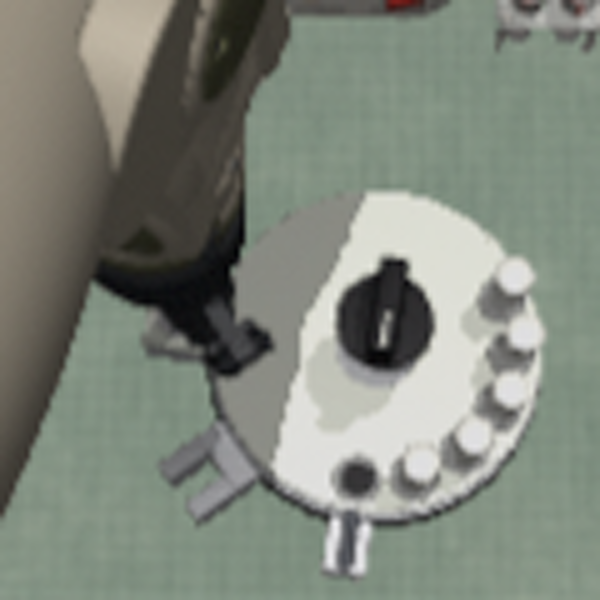

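View pics/sc1c.png

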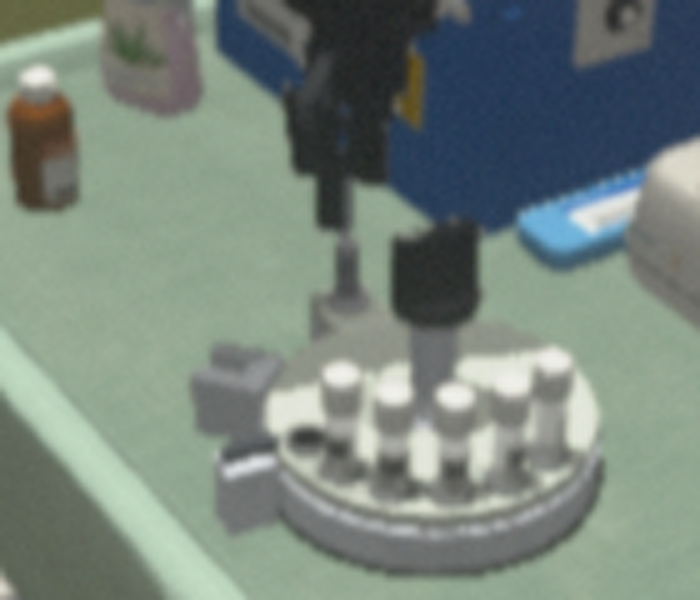

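Scene view: pin grip top at crop (347,238), fork at about (230,365). The fingers hang above the pin. I'll check the pin against this second view.

Run:
```python
from h import *
V=lambda c:((c[0]+.5)/5-.5+180,(c[1]+.5)/5-.5+130)
print("pin top",ray("scene",V((347,237)),.08),"collar",ray("scene",V((347,298)),.044))
print("hole",ray("scene",V((307,438)),.04))
im=cv2.imread("pics/sc1.png");crop(im,210,190,260,245,12,"sc1d")
# expected in crop d
for n,p in dict(notch=(*bp(.11,135),.04),inner=(*bp(.1035,135),.04),bore=(*bp(.105,90),.04),point=(*bp(.085,180),.05)).items():
  print(n,((proj("scene",p)-[210,190]+.5)*12).round(), "top",((proj("top",p)-[200,140]+.5)*5).round())
```

```text
pin top [ 0.54581257 -0.10773616  0.08      ] collar [ 0.54261704 -0.11274406  0.044     ]
hole [ 0.46067115 -0.20318046  0.04      ]
notch [204. 154.] top [205. 471.]
inner [231. 160.] top [215. 464.]
bore [474.   9.] top [179. 317.]
point [310. 322.] top [353. 507.]
```

View pics/sc1d.png

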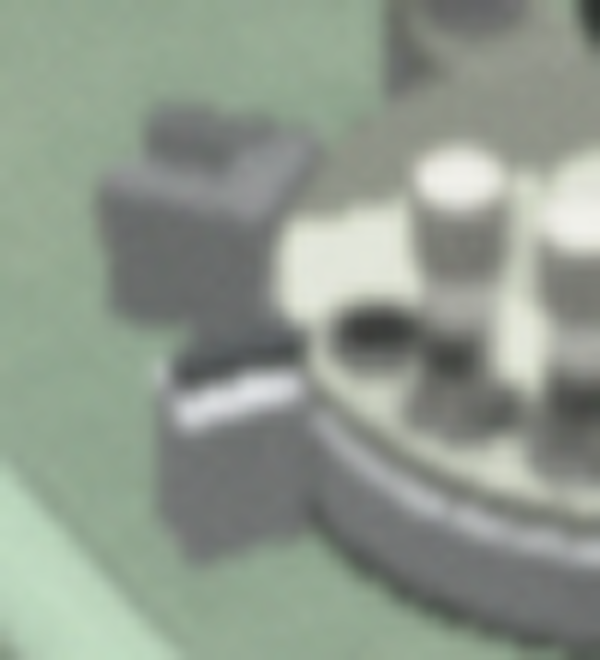

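```bash
python3 -m inch '[[[-1,15,2,0],[-1,35,2,0],[-1,50,2,0],[-1,50,2,0],[-1,50,2,0]]]'; python3 -m inch '[[[0,0,0,0],[0,0,0,0],[0,0,0,0],[0,0,0,0],[0,0,0,0],[0,0,0,0]]]' 8 40
python3 - <<'E'
from h import *
plan(bp(.105,90),.047,36.7)
im=env.read_camera("scene");cv2.imwrite("pics/sc2.png",im);crop(im,180,130,320,250,5,"sc2c")
E
```

```text
clock: 2.7
tcp_pos: [0.5451, -0.1118, 0.051]
orientation: [0.632, -0.632, 0.317, -0.318]
wrist_force: [0.9, 0.1, 0.4]
finger_gap: 0.0451
clock: 3.3
tcp_pos: [0.5446, -0.1118, 0.0506]
orientation: [-0.632, 0.632, -0.317, 0.318]
wrist_force: [-2.2, -0.8, 6.8]
finger_gap: 0.0127
t 3.3 tcp [ 0.5446 -0.1118  0.0506] ydir [ 0.002 -0.002 -1.   ] jaw 36.6 q [-0.35  0.4  -0.3   0.87 -0.    0.58] gap 0.0127 F [-2.2 -0.8  6.8]
shift mm [-0.6  3.6 -1.3] spin -0.1
```

View pics/sc2c.png

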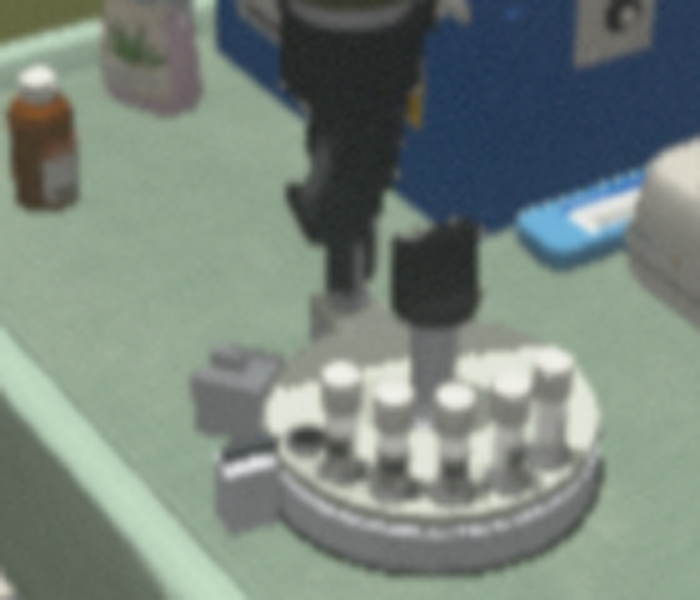

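The fingers are shut on the pin with the gap at 12.7 mm. Lifting straight up 48 mm.

```bash
python3 -m inch '[[[0,-8,0,0],[0,-16,0,0],[0,-24,0,0],[0,-32,0,0],[0,-40,0,0],[0,-48,0,0],[0,-48,0,0],[0,-48,0,0],[0,-48,0,0]]]' 8 60
python3 - <<'E'
from h import *
plan(bp(.1115,135),.099,36.7)
im=env.read_camera("scene");cv2.imwrite("pics/sc3.png",im);crop(im,180,130,320,250,5,"sc3c")
im=env.read_camera("top");cv2.imwrite("pics/top3.png",im);crop(im,200,140,320,260,5,"top3c")
E
```

```text
clock: 4.25
tcp_pos: [0.5438, -0.1109, 0.097]
orientation: [0.632, -0.632, 0.318, -0.317]
wrist_force: [0.3, -0.2, -1.1]
finger_gap: 0.0122
t 4.25 tcp [ 0.5438 -0.1109  0.097 ] ydir [-0.001  0.    -1.   ] jaw 36.7 q [-0.35  0.35 -0.24  0.98  0.    0.58] gap 0.0122 F [ 0.3 -0.2 -1.1]
shift mm [-36.6  -2.  -75.5] spin -0.0
```

View pics/sc3c.png

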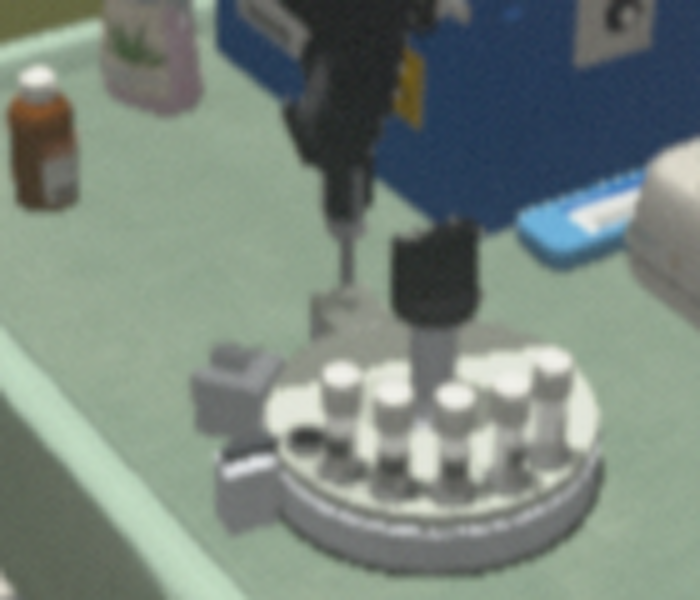

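View pics/top3c.png

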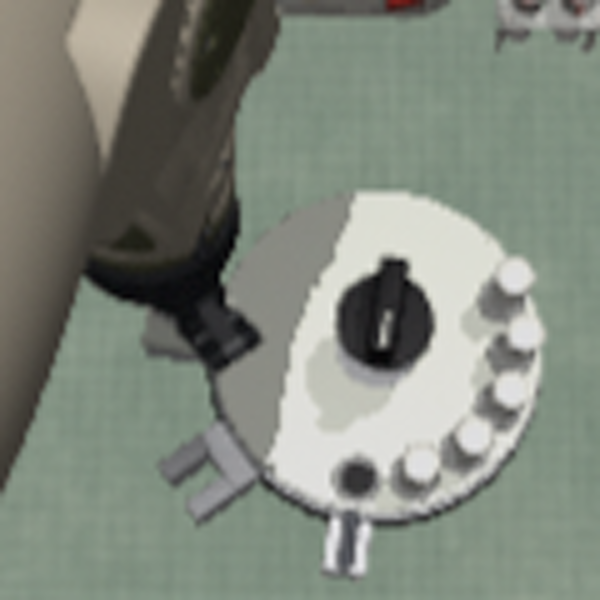

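Pin is drawn and upright, foot at scene crop (347,287). Carrying it over to the notch.

```bash
python3 -m inch '[[[-8,0,-15,0],[-16,0,-32,0],[-26,0,-50,0],[-34,0,-66,0],[-37.5,0,-75.2,0],[-37.5,0,-75.2,0],[-37.5,0,-75.2,0],[-37.5,0,-75.2,0]]]'
python3 - <<'E'
from h import *
plan(bp(.1125,135),.097,36.7)
im=env.read_camera("scene");cv2.imwrite("pics/sc4.png",im);crop(im,190,150,270,230,8,"sc4c")
im=env.read_camera("top");cv2.imwrite("pics/top4.png",im);crop(im,200,140,320,260,5,"top4c")
E
```

```text
clock: 5.15
tcp_pos: [0.4623, -0.1262, 0.0974]
orientation: [0.632, -0.632, 0.317, -0.318]
wrist_force: [0.5, -0.7, -1.2]
finger_gap: 0.0125
t 5.15 tcp [ 0.4623 -0.1262  0.0974] ydir [ 0.001 -0.    -1.   ] jaw 36.7 q [-0.43  0.22 -0.43  0.93  0.    0.5 ] gap 0.0125 F [ 0.5 -0.7 -1.2]
shift mm [-1.2  0.4 -1. ] spin -0.0
```

View pics/sc4c.png

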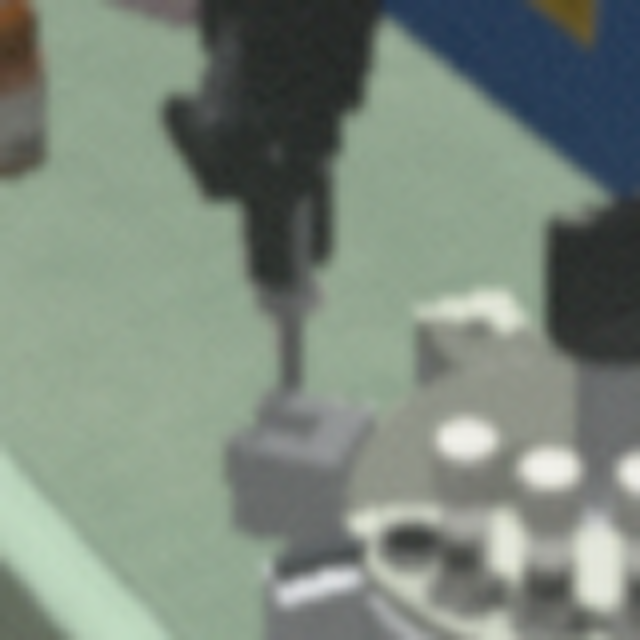

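View pics/top4c.png

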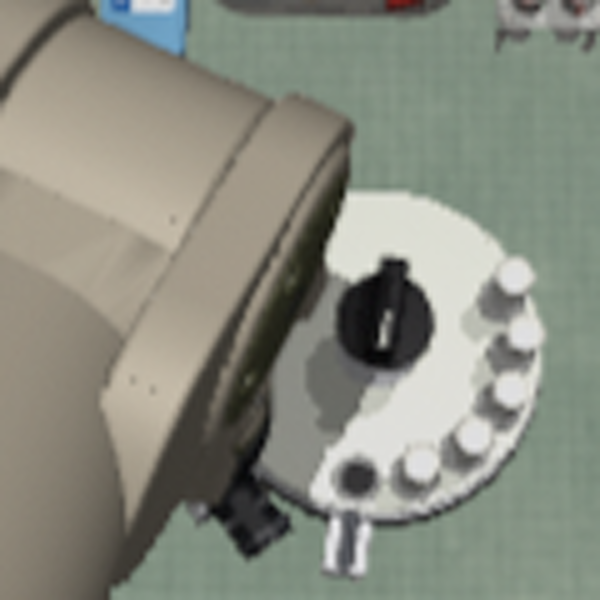

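Scene crop: the foot is at (290,388) and about 12 mm (31 px) above the slot, which is centred near (294,422). They line up, so I'll lower carefully.

```bash
python3 -m inch '[[[0,5,-0.5,0],[0,10,-0.5,0],[0,13,-0.5,0],[0,16,-0.5,0],[0,18,-0.5,0],[0,18,-0.5,0],[0,18,-0.5,0]]]'
python3 - <<'E'
from h import *
plan(bp(.1125,135),.080,36.7)
im=env.read_camera("scene");cv2.imwrite("pics/sc5.png",im);crop(im,190,150,270,230,8,"sc5c")
E
```

```text
clock: 5.95
tcp_pos: [0.4609, -0.1263, 0.0793]
orientation: [-0.632, 0.632, -0.317, 0.317]
wrist_force: [0.2, -1.4, -0.7]
finger_gap: 0.0124
t 5.95 tcp [ 0.4609 -0.1263  0.0793] ydir [ 0. -0. -1.] jaw 36.7 q [-0.44  0.23 -0.46  0.88 -0.    0.5 ] gap 0.0124 F [ 0.2 -1.4 -0.7]
shift mm [-0.5 -0.7  0.2] spin -0.0
```

View pics/sc5c.png

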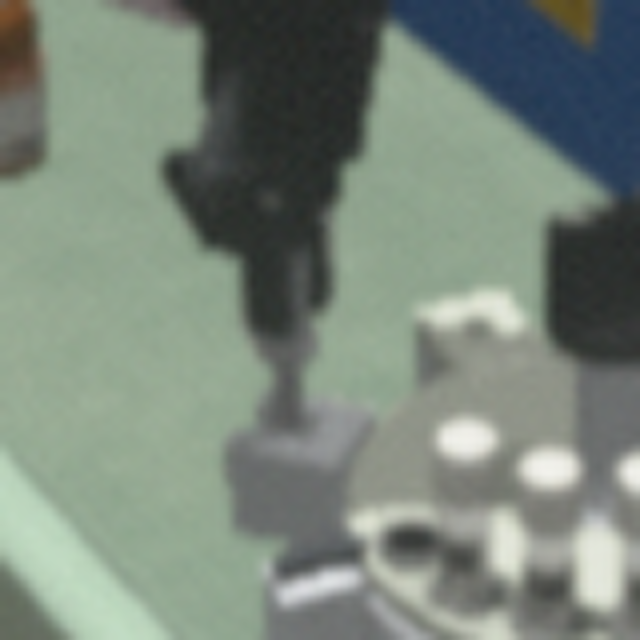

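The foot is entering the slot and there's almost no force. Continuing down.

```bash
python3 -m inch '[[[0,5,0,0],[0,10,0,0],[0,15,0,0],[0,20,0,0],[0,24,0,0],[0,24,0,0],[0,24,0,0]]]'; python3 -m inch '[[[0,2,0,0],[0,3.5,0,0],[0,5,0,0],[0,5,0,0],[0,5,0,0]]]';python3 - <<'E'
from h import *
plan(bp(.1125,135),.0506,36.7)
im=env.read_camera("scene");cv2.imwrite("pics/sc6.png",im);crop(im,190,150,270,230,8,"sc6c")
E
```

```text
clock: 6.7
tcp_pos: [0.4608, -0.1262, 0.0552]
orientation: [-0.632, 0.632, -0.317, 0.317]
wrist_force: [0.2, 0.1, -1.1]
finger_gap: 0.0122
clock: 7.2
tcp_pos: [0.4611, -0.1264, 0.0507]
orientation: [-0.632, 0.632, -0.317, 0.318]
wrist_force: [-2.1, 0.0, 4.2]
finger_gap: 0.012
t 7.2 tcp [ 0.4611 -0.1264  0.0507] ydir [ 0.001 -0.    -1.   ] jaw 36.7 q [-0.44  0.27 -0.5   0.81 -0.    0.5 ] gap 0.012 F [-2.1  0.   4.2]
shift mm [-0.7  0.1  0.1] spin -0.0
```

View pics/sc6c.png

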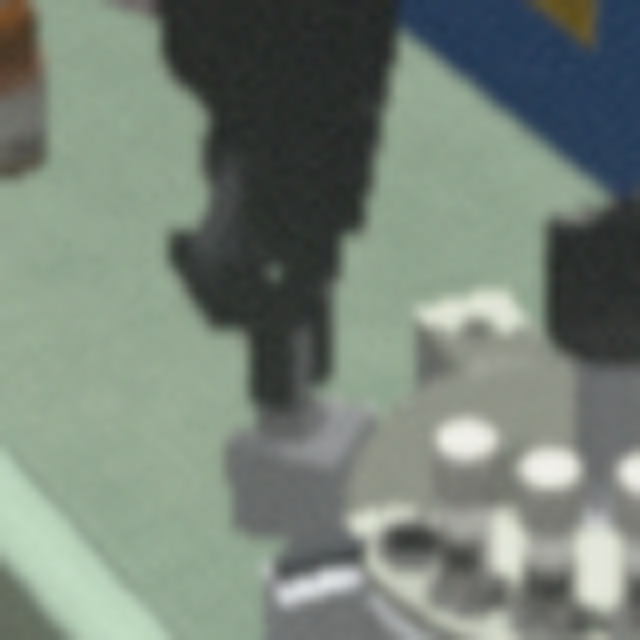

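The collar is seated: TCP height matches the bore case and the force is 4 N up. Releasing and rising.

```bash
python3 -m inch '[[[0,0,0,0],[0,0,0,0],[0,0,0,0],[0,0,0,0],[0,0,0,0]]]' 45 40; python3 -m inch '[[[0,-10,0,0],[0,-30,0,0],[0,-60,0,0],[0,-100,0,0],[0,-140,0,0],[0,-140,0,0],[0,-140,0,0]]]';python3 - <<'E'
from h import *
plan(C,.1175,90-8.3)
im=env.read_camera("scene");cv2.imwrite("pics/sc7.png",im);crop(im,190,130,310,220,6,"sc7c")
im=env.read_camera("top");cv2.imwrite("pics/top7.png",im);crop(im,200,140,320,260,5,"top7c")
E
```

```text
clock: 7.75
tcp_pos: [0.4608, -0.1262, 0.0502]
orientation: [-0.632, 0.632, -0.317, 0.317]
wrist_force: [0.3, 0.1, 0.2]
finger_gap: 0.0451
clock: 8.45
tcp_pos: [0.4618, -0.1266, 0.192]
orientation: [0.632, -0.632, 0.316, -0.319]
wrist_force: [0.3, -0.3, -0.7]
finger_gap: 0.0448
t 8.45 tcp [ 0.4618 -0.1266  0.192 ] ydir [ 0.003 -0.002 -1.   ] jaw 36.7 q [-0.44  0.14 -0.27  1.15 -0.    0.5 ] gap 0.0448 F [ 0.3 -0.3 -0.7]
shift mm [111.   74.8  -0.4] spin -45.0
```

View pics/sc7c.png

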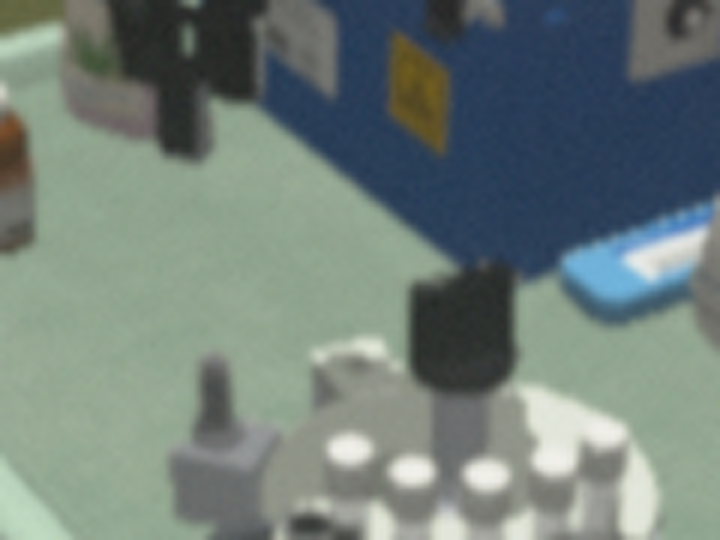

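View pics/top7c.png

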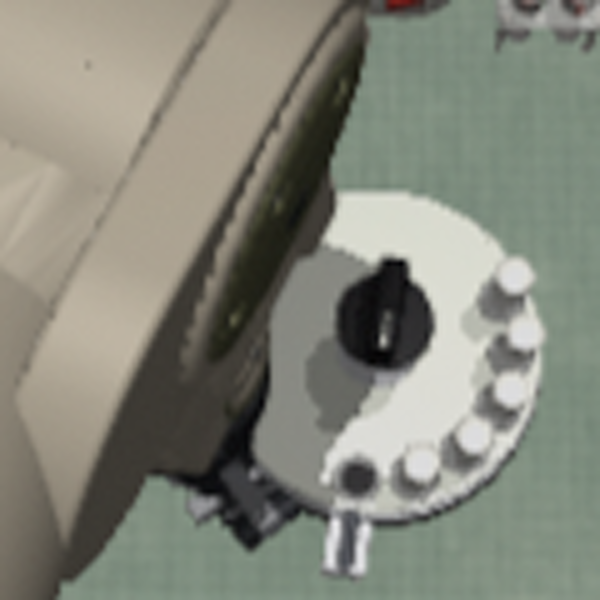

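The pin stands upright on the fork, its grip at crop (215,355–440). I'll check it and the knob axis.

Run:
```python
from h import *
V=lambda c:((c[0]+.5)/6-.5+190,(c[1]+.5)/6-.5+130)
N=bp(.11,135)
print("notch",N,"pin top",ray("scene",V((214,360)),.08))
im=cv2.imread("pics/top0.png");g=im.max(2)
m=(g<85).astype(np.uint8);m[:195]=m[:195];n,l,s,c=cv2.connectedComponentsWithStats(m)
k=l[int(165+240/6),int(220+345/6)] or l[203,275];print(s[k],c[k])
# flange sides: use lower part of contour, at z=.113
cn=max(cv2.findContours((l==k).astype(np.uint8),0,1)[0],key=cv2.contourArea)[:,0,:]
p=np.array([ray("top",q,.113) for q in cn if q[1]>199])
print("flange",fc(p))
crop(im,258,180,298,220,14,"knob0")
```

```text
notch [ 0.46226123 -0.12780468] pin top [ 0.46104516 -0.1256001   0.08      ]
[268 192  19  22 284] [276.59859155 203.35915493]
flange (array([ 0.52558111, -0.21622014]), np.float64(0.021552249205689936))
```

View pics/knob0.png

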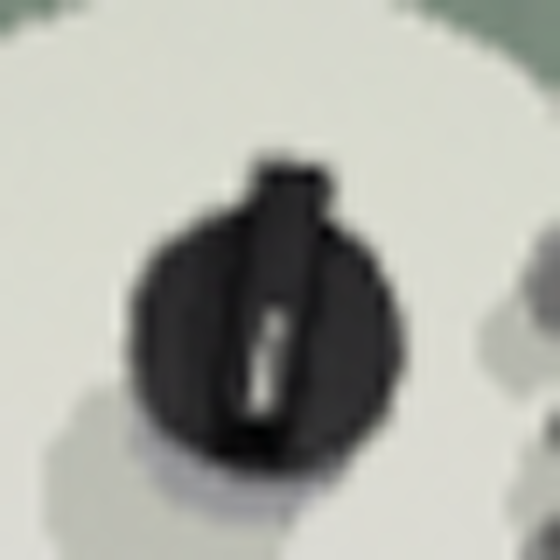

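The parked pin is about 2.5 mm outward of the notch point, inside the limit. The knob axis is consistent at (0.527,-0.216). Moving to the knob.

```bash
python3 -m inch '[[[18,0,0,-7.5],[37,0,0,-15],[55,0,0,-22.5],[74,0,0,-30],[92,0,0,-37.5],[110,0,-0.4,-45],[110,0,-0.4,-45],[110,0,-0.4,-45],[110,0,-0.4,-45]]]';python3 - <<'E'
from h import *
plan([.5272,-.216],.1175,90-8.3)
im=env.read_camera("scene");crop(im,190,100,310,220,5,"sc8c")
im=env.read_camera("top");crop(im,200,140,320,260,5,"top8c")
E
```

```text
clock: 9.45
tcp_pos: [0.5253, -0.2138, 0.1894]
orientation: [0.706, -0.705, 0.053, -0.051]
wrist_force: [-0.9, 0.7, 0.3]
finger_gap: 0.045
t 9.45 tcp [ 0.5253 -0.2138  0.1894] ydir [-0.002  0.001 -1.   ] jaw 81.6 q [-0.53  0.31 -0.05  1.2   0.   -0.38] gap 0.045 F [-0.9  0.7  0.3]
shift mm [ 2.4 71.9 -1.9] spin -0.1
```

View pics/sc8c.png

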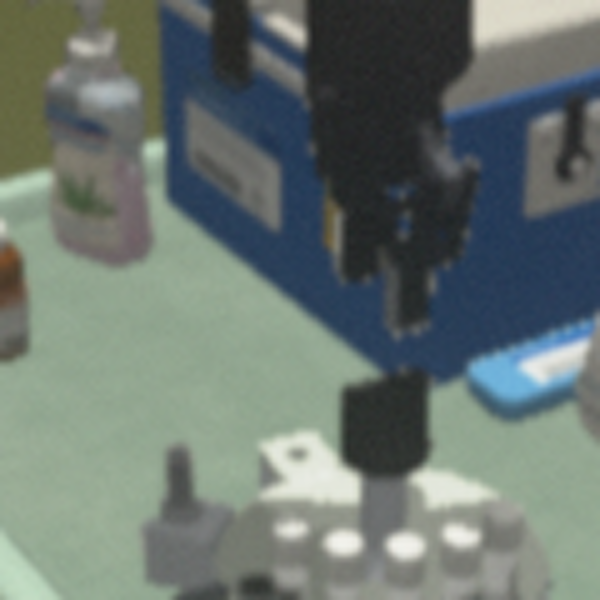

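View pics/top8c.png

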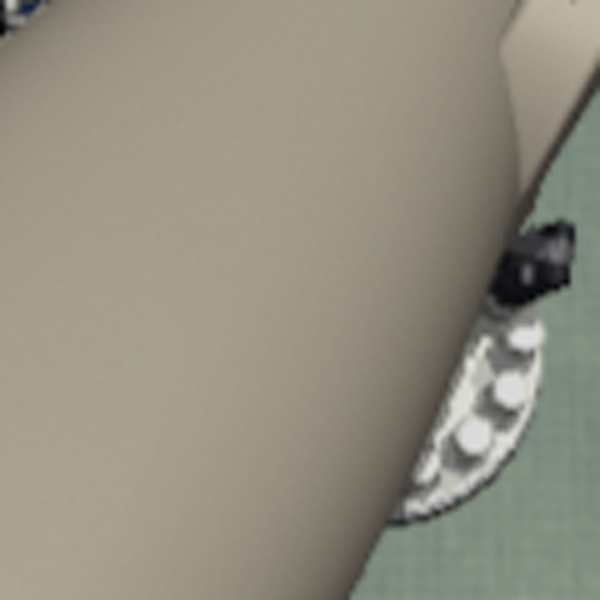

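The fingers straddle the knob with the parked pin undisturbed at (178,480). Lowering and gripping.

```bash
python3 -m inch '[[[2,20,-2,0],[2,45,-2,0],[2,62,-2,0],[2,71,-2,0],[2,71,-2,0],[2,71,-2,0]]]'; python3 h.py; python3 -m inch '[[[0,0,0,0],[0,0,0,0],[0,0,0,0],[0,0,0,0],[0,0,0,0],[0,0,0,0]]]' 5 60;python3 - <<'E'
from h import *
plan([.5272,-.216],.1175,90-8.3)
im=env.read_camera("scene");crop(im,190,100,310,220,5,"sc9c")
E
```

```text
clock: 10.15
tcp_pos: [0.5282, -0.217, 0.1201]
orientation: [-0.705, 0.705, -0.051, 0.052]
wrist_force: [-0.1, 0.7, 0.6]
finger_gap: 0.0449
[ 0.5431574  -0.11209979] [ 0.46226123 -0.12780468]
t 10.15 tcp [ 0.5282 -0.217   0.1201] ydir [ 0.001 -0.001 -1.   ] jaw 81.7 q [-0.53  0.36 -0.17  1.04 -0.   -0.38] gap 0.0449 F [-0.1  0.7  0.6]
shift mm [ -0.4 -50.  105.9] spin 45.0
clock: 10.75
tcp_pos: [0.5288, -0.2161, 0.1206]
orientation: [0.706, -0.705, 0.05, -0.052]
wrist_force: [0.5, 4.9, 4.8]
finger_gap: 0.0126
t 10.75 tcp [ 0.5288 -0.2161  0.1206] ydir [ 0.002  0.001 -1.   ] jaw 81.7 q [-0.53  0.36 -0.17  1.04  0.   -0.39] gap 0.0126 F [0.5 4.9 4.8]
shift mm [-1.6  3.1 -0.1] spin 0.0
```

View pics/sc9c.png

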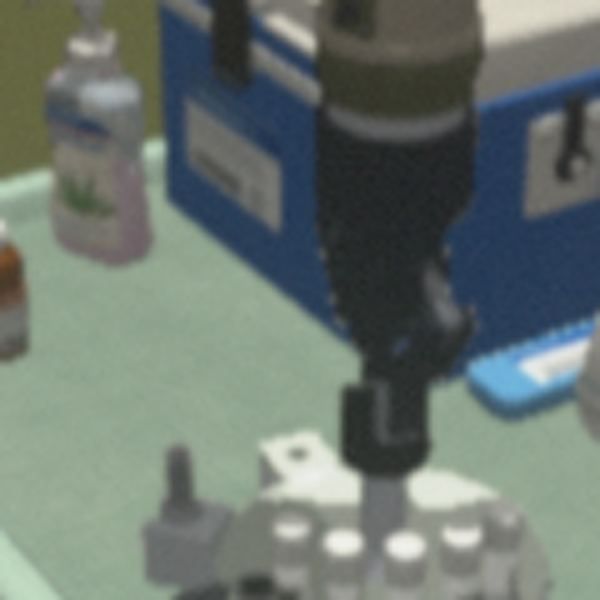

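Knob gripped. Turning to the first click.

```bash
python3 -m inch '[[[0,0,0,4],[0,0,0,8],[0,0,0,12],[0,0,0,16],[0,0,0,20],[0,0,0,24],[0,0,0,24],[0,0,0,24]]]' 5 60;python3 - <<'E'
from h import *
plan([.5272,-.216],.1175,90-8.3-24);print(env.get_state()['ft_torque'])
im=env.read_camera("scene");crop(im,190,130,310,250,5,"sc10c")
E
```

```text
clock: 11.6
tcp_pos: [0.5286, -0.2167, 0.1206]
orientation: [0.679, -0.679, 0.196, -0.197]
wrist_force: [-0.4, 3.1, 4.9]
finger_gap: 0.0128
t 11.6 tcp [ 0.5286 -0.2167  0.1206] ydir [ 0.002 -0.    -1.   ] jaw 57.7 q [-0.53  0.36 -0.17  1.04  0.    0.03] gap 0.0128 F [-0.4  3.1  4.9]
shift mm [-1.5  3.1 -0.2] spin -0.0
[0.54196446 0.06129153 0.08510894]
```

View pics/sc10c.png

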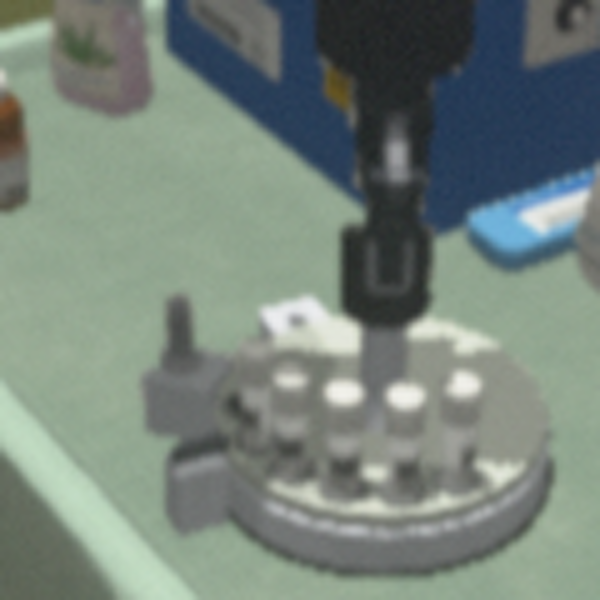

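The plate turned one step: tubes are shifted one place and the first stands by the pointer at about (250,400). Next: second click, then third.

```bash
python3 -m inch '[[[0,0,0,4],[0,0,0,8],[0,0,0,12],[0,0,0,16],[0,0,0,20],[0,0,0,24],[0,0,0,24]]]'; python3 -m inch '[[[0,0,0,4],[0,0,0,8],[0,0,0,12],[0,0,0,16],[0,0,0,20],[0,0,0,24],[0,0,0,24],[0,0,0,24],[0,0,0,24]]]';python3 - <<'E'
from h import *
plan([.5272,-.216],.1175,90-8.3-72);print(env.get_state()['ft_torque'])
im=env.read_camera("scene");cv2.imwrite("pics/sc11.png",im);crop(im,190,130,310,250,5,"sc11c")
im=env.read_camera("top");cv2.imwrite("pics/top11.png",im);crop(im,200,140,320,260,5,"top11c")
U=lambda p,n,o:((proj(n,p)-o+.5)*5).round()
for n,o in(("scene",[190,130]),("top",[200,140])):
  print(n,"tube3 expected",U((*bp(.07,180),.1),n,o),"tube2,4",U((*bp(.07,156),.1),n,o),U((*bp(.07,204),.1),n,o))
E
```

```text
clock: 12.35
tcp_pos: [0.5282, -0.2171, 0.1206]
orientation: [-0.623, 0.623, -0.334, 0.335]
wrist_force: [-1.0, 2.4, 6.0]
finger_gap: 0.0132
clock: 13.25
tcp_pos: [0.5277, -0.2173, 0.1206]
orientation: [-0.54, 0.541, -0.456, 0.456]
wrist_force: [-3.2, 2.3, 6.8]
finger_gap: 0.0129
t 13.25 tcp [ 0.5277 -0.2173  0.1206] ydir [ 0.    -0.001 -1.   ] jaw 9.7 q [-0.53  0.36 -0.17  1.04 -0.    0.87] gap 0.0129 F [-3.2  2.3  6.8]
shift mm [-1.3  3.1 -0.3] spin -0.0
[0.16290705 0.65645583 0.04473607]
scene tube3 expected [256. 346.] tube2,4 [244. 313.] [291. 374.]
top tube3 expected [362. 465.] tube2,4 [305. 443.] [422. 462.]
```

View pics/sc11c.png

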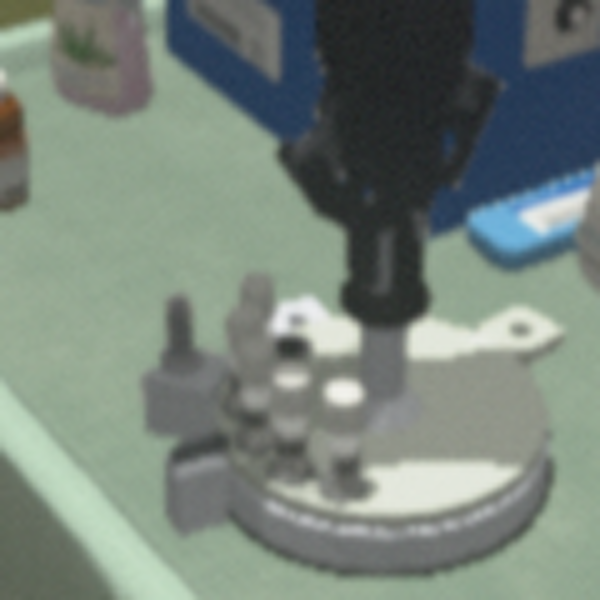

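View pics/top11c.png

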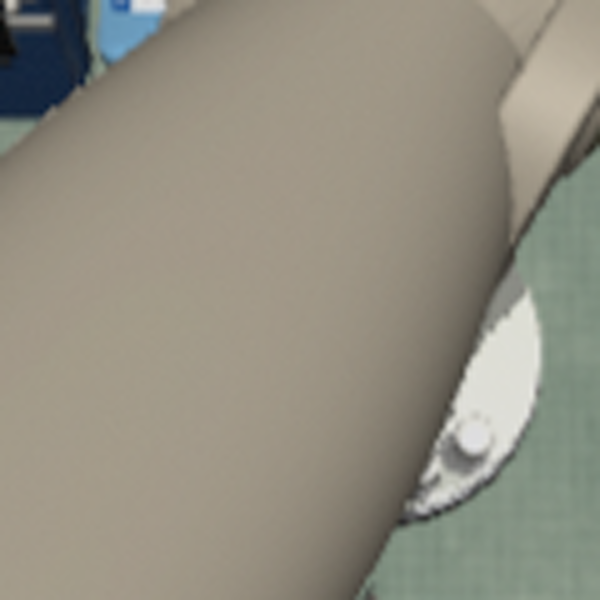

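Tubes 4 and 5 appear in the scene view at (292,376) and (343,390). Tube 5 in the top view is at (473,437). I'll measure the plate angle from them and let it hold.

```bash
python3 -m inch '[[[0,0,0,0],[0,0,0,0],[0,0,0,0],[0,0,0,0],[0,0,0,0]]]'
python3 - <<'E'
from h import *
V=lambda c,o:((c[0]+.5)/5-.5+o[0],(c[1]+.5)/5-.5+o[1])
for nm,n,c,o,off in(("t5top","top",(473,437),(200,140),300),("t4sc","scene",(292,377),(190,130),276),("t5sc","scene",(343,391),(190,130),300),):
  p=ray(n,V(c,o),.1)[:2]-C; a=np.degrees(np.arctan2(p[1],p[0])-YAW)%360
  print(nm,np.hypot(*p).round(4),"plate angle deg",round(off-a,1))
p=ray("scene",V((179,298),(190,130)),.08);print("pin top",p,"notch",bp(.11,135))
s=env.get_state();print(s['clock'],s['finger_gap'],s['qvel'].round(3))
a=cv2.imread("pics/top0.png")
b=env.read_camera("top");cv2.imwrite("pics/top12.png",b)
E
```

```text
clock: 13.85
tcp_pos: [0.5277, -0.2173, 0.1206]
orientation: [-0.54, 0.541, -0.456, 0.456]
wrist_force: [-2.9, 0.5, 6.6]
finger_gap: 0.0133
t5top 0.0703 plate angle deg 73.0
t4sc 0.0718 plate angle deg 69.9
t5sc 0.07 plate angle deg 72.1
pin top [ 0.46226613 -0.12427401  0.08      ] notch [ 0.46226123 -0.12780468]
13.85 0.013303589418837736 [-0.001  0.001  0.001 -0.     0.001 -0.001]
```

View pics/top12.png

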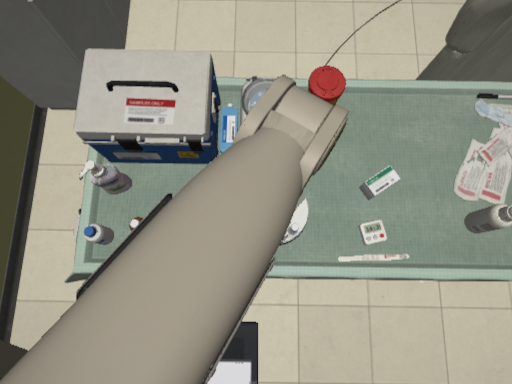

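The plate reads 70–73° against the 72° target, and the pin is standing in the notch. The timer (374,232), carton (380,182) and bottle (~140,224) haven't moved. Handing in.

```bash
python3 -c "
from workcell import env
print(env.hand_in())"
```

```text
the job is handed in; nothing more can be done
None
```

I finished the job and handed it in at about 14 s of the 58 s; the hand-in gave no verdict.

- **What I did:** I drew the pin straight out of the bore, lowered it into the notch until the collar rested on the fork, and let go of it. I then gripped the knob at 60 N and turned it clockwise in three 24° steps, and I was still gripping it at hand-in.
- **Plate angle:** tubes 4 and 5 put it at 69.9°, 72.1° and 73.0°, against 72° for the third stop. The commanded turn was exactly 72° and the arm was still. Tube 3 itself was hidden by the arm in the top view, so its place comes from the other two tubes.
- **Parked pin:** it stands upright. One picture puts its top about 2.5 mm from the notch point, a later one about 3.5 mm, against a limit of 10 mm.
- **Bystanders:** the timer and carton look unmoved in the last top picture. The bottle was partly hidden there, but it looked unmoved in the scene pictures.
- **Not measured directly:** I had no contact-force reading at the knob. The fingers stopped on the bar with a gap reading of 13 mm where the bar is 14 mm, much like the 12 to 13 mm they read on the 14 mm pin grip.

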